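Load the photometer and hold the lens tube in its sprung V-cradle

TASK

Set up the photometer for a reading: put the white-capped reference vial fully down into pocket 1 (one yellow dot), then the blue-capped sample vial into pocket 2 (two dots). Then take the lens tube by its red band and lay it centred in the brass V-cradle, its brass lens end towards the pockets, bearing on both flanks of the V, and press it down until the sprung cradle is about half way down its 10 mm travel. The program finishes while still gripping the tube and holding it pressed there, with the other things on the bench left where they are.

Things in the scene. Friction and masses are not known exactly. Their poses are not given: they have to be found in the camera images.
- vial_white: Reference vial: clear cylinder 24 mm in diameter, 70 mm tall, about 30 g, paper label, white cap (top 20 mm, same diameter). Origin at the centre of its underside, z up along its axis. It starts upright in one of the three holes of the rack (15 mm deep, so 55 mm stand out); which hole varies.
- vial_blue: Sample vial: same as the white one but with a blue cap. Starts in another hole of the rack.
- vial_orange: Third vial of the same size with an orange cap, in the remaining hole of the rack; it stays there.
- rack: White fixed vial rack 170 x 55 mm, 25 mm high, with three holes in a row along its x axis at x = -55, 0 and +55 mm, each 28 mm wide and 15 mm deep. Origin at the centre of its underside.
- photometer: Fixed instrument: white base plate 150 (x) x 360 (y) x 12 mm, origin at the centre of its underside. A dark steel pocket block (130 x 75 mm, top 55 mm above the bench) is centred at y = +35 mm; beyond it, at y = +112 to +174 mm, a grey detector head with a screen, 87 mm high. At the other end (y = -105 mm) is the sprung V-cradle.
- pocket1 (a point): Centre of the mouth of pocket 1, marked by one yellow dot, nearer the robot; round, 30 mm wide, 25 mm deep, axis vertical, mouth chamfered. A vial standing on its floor has its underside 25 mm below this point and stands out 45 mm. Axes as the photometer's.
- pocket2 (a point): Same for pocket 2, marked by two yellow dots, 64 mm from pocket 1 along the photometer's +x.
- tube: Lens tube: black cylinder 36 mm in diameter, 120 mm long, about 0.18 kg. Origin on its axis at mid-length; x along the axis towards the lens end, which has a 12 mm brass ring and the glass; the other end has a narrow grey ring. The red grip band is the middle 30 mm. It starts lying level on the blue rest with its axis 50 mm above the bench.
- tube_lens (a point): Centre of the glass at the lens end of the tube, 60 mm from the tube's origin along its +x.
- rest: Blue fixed storage rest, base 125 x 70 x 8 mm, with two V saddles 64 mm apart inside, between which the fingers fit on both sides of the tube. Origin at the centre of its underside; the tube lies along its x.
- cradle_axis (a point): Where the tube's origin lies when seated in the V-cradle, midway between its two saddles; goes down with the cradle, 85 mm above the bench when it is up. Its y points along the seated tube to the pockets and detector head, z up. The saddles begin 32 mm either side of it along y: a 64 mm gap for the fingers, with only a bar 24 mm wide in it, 42 mm below the axis.
- cradle (a joint): How far the V-cradle is pressed down, in m: 0 up, 0.010 at its lower stop. It slides straight down against a spring: about 2.5 N starts it, then 1.5 N more per mm. The tube's own weight does not press it down noticeably. It springs back up. The cradle also floats sideways (photometer x) by up to 4 mm against a soft 0.6 N/mm centring spring.
- face_near: The polished, slippery brass flank of the V on the photometer's -x side (on both saddles), sloping 45 degrees down to the middle. Each saddle is 20 mm long along y, 54 mm wide overall, and its flanks reach up to 4 mm below the tube axis. Origin and axes as cradle_axis.
- face_far: The polished, slippery brass flank of the V on the photometer's +x side (on both saddles), sloping 45 degrees down to the middle. Each saddle is 20 mm long along y, 54 mm wide overall, and its flanks reach up to 4 mm below the tube axis. Origin and axes as cradle_axis.
- lens_cap: Loose black disc 42 mm across, 10 mm thick, on the bench between robot and photometer; a bystander. Origin at the centre of its underside.
- pen_pot: Loose black cup 72 mm wide, 95 mm high, at the back of the bench; a bystander. Origin at the centre of its underside.
There are look-alikes about, which are no part of the job. Leave any orange look-alike of the tube alone.

How it is judged:
By the outcome, as a careful person would: the job done as asked, in the order asked, and still so for the second after the job is handed in, while the arm keeps its last pose, push and grip.
It also fails if it takes over 72 s, if anything falls off the work surface, if the arm or the gripper's body presses on something with over 40 N, if the wrist force passes 120 N, or if a joint passes its speed limit or range.

ROBOT

A 6-joint arm with a two-finger parallel gripper is mounted at the origin on the work surface. World frame = base frame: x ahead of the robot, y to its left, z up, the work surface at z = 0. Lengths are in mm, angles in degrees, forces in N, time in s.
With the tool pointing down it reaches from about 325 to 925 mm from the base axis. Payload 3.1 kg.
Tool frame: the origin (TCP) lies between the finger pads, 19 mm behind the fingertips; this is the grasp point; z points along the fingers, y is the line along which they close (so a half turn about z gives the same grasp; the last joint's range is limited). The gripper opens to 85 mm and grips with 20 to 120 N. Pads are 22 mm wide; open, the fingers measure 114 mm over their backs; the gripper's body (76 mm by 85 mm) begins 54 mm behind the grasp point. The pads swing forward as they close: fully open they stand 13 mm farther back than shut.
Start: joints at [-72.949, 12.427, 92.441, -0, 75.132, -6.429], TCP at [249.038, -573.254, 250] pointing down, gripper open.
Joint ranges: [-157.48, 157.48], [-44.54, 120.13], [17.64, 146.25], [-64.5, 244.5], [7.68, 150.69], [-147.95, 147.95]. Speed limits (degrees/s): [159.86, 159.86, 180, 180, 180, 180].

INTERFACE

Orientations are given as a 3x3 rotation matrix whose columns are the frame's x, y, z axes.
In Python, from cell import ctrl gives the robot as it stands. Calls block until the motion is done:
- ctrl.goto(position, orientation): joint-space move of the TCP to a pose.
- ctrl.servo_line(position, rot=None, v=150, max_force=None): straight line of the TCP; rot=None keeps the orientation; v is the mean speed in mm/s. With max_force (N) it stops when the force on the tool has changed by that much, and returns True; else False.
- ctrl.movej(angles): joint-space move.
- ctrl.command_gripper(opening, strength=None): finger opening in mm; strength is the grip in N (None keeps the last); returns when the fingers have stopped.
- ctrl.hold(seconds).
- ctrl.ik(position, orientation): joint angles nearest the present ones, or None.
- ctrl.capture(name): name is "scene" or "top" or "wrist"; returns (picture, depth): 480x640x3 uint8, red, green, blue; 480x640 float32, mm along the optical axis (not along the pixel's ray), 0 where there is no reading.
- ctrl.camera_params(name): a dict with "K" (3x3 intrinsics, pixels), "rvec" (rotation vector, rad) and "tvec" (3), from world to camera coordinates, as OpenCV has them. Camera axes: x right, y down, z forward; pixel columns grow to the right and rows downward; lengths in mm; the calibration is good to about 2 mm. A picture is of the moment at which its call begins: read the wrist's pose just before it. camera_params takes no time and is no camera call; for the wrist camera it gives the pose at the moment of the call.
A pose or a line that the arm cannot do raises ctrl.Unreachable and nothing moves.
- ctrl.hand_in(): hands the job in; it is judged then, once.
Readings, each from a call of its own:
- ctrl.read_time(): time.
- ctrl.read_joint_positions(): joint angles.
- ctrl.read_qd(): joint speeds.
- ctrl.read_joint_torque(): joint torques, N m.
- ctrl.read_ee_pos(): TCP position.
- ctrl.read_ee_rot(): TCP orientation.
- ctrl.read_contact_force(): force on the tool from outside, world axes, zero at the start.
- ctrl.read_moment(): the same for the moment, N m.
- ctrl.read_gripper_width(): finger opening in mm.
- ctrl.read_grasp_force(): force on a finger pad.
Only numpy, scipy, OpenCV 4.12 (cv2) and the standard library are available. Lean on these libraries where they do the work, as an engineer would, in place of code of your own. Each camera call takes 0.05 s, during which the arm holds its last target. There are 200 camera calls.

## Working session

There is one attempt and no reset: what is moved stays moved. The work goes in short steps, each a Python script; the robot and the scene stay as the last script left them, time stands still between calls to the robot, and variables do not carry over. Pictures are saved under pics/ and viewed, at most 10 in all, crops included, and the job is handed in when it is done.

```bash
mkdir -p pics; ls; python3 - <<'E'
from cell import ctrl
import cv2,numpy as np
for n in("scene","top"):
    p,d=ctrl.capture(n); cv2.imwrite(f"pics/{n}0.png",p[:,:,::-1]); np.savez(f"{n}0.npz",p=p,d=d)
    c=ctrl.camera_params(n); R=cv2.Rodrigues(np.array(c["rvec"],float))[0]
    print(n,np.round(c["K"],1).tolist(),(-R.T@np.ravel(c["tvec"])).round(),R[2].round(2))
print(ctrl.read_time())
E
```

```text
pics
scene [[501.4, 0.0, 319.0], [0.0, 501.4, 237.0], [0.0, 0.0, 1.0]] [1171. -681.  710.] [-0.58  0.61 -0.54]
top [[493.5, 0.0, 326.1], [0.0, 493.5, 230.0], [0.0, 0.0, 1.0]] [ 398.   28. 1126.] [ 0.13  0.01 -0.99]
0.1
```

View pics/top0.png

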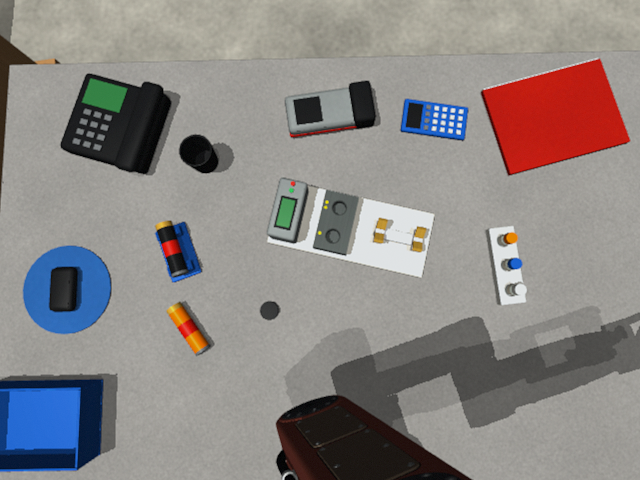

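View pics/scene0.png

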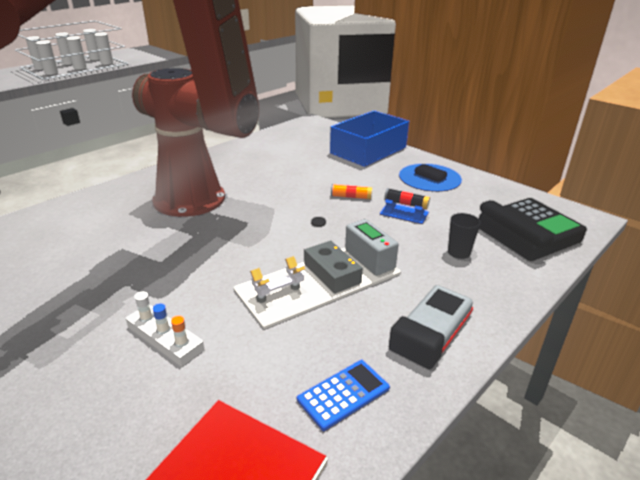

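The top view shows the black tube with its red band on the blue rest at (172,249), brass end up-left at (163,228). The orange look-alike is at (188,328). The white, blue and orange caps are at (518,289), (515,264) and (511,239). Pocket 1 is at (335,234) with one dot at (320,233), pocket 2 is at (338,208), and the brass cradle is at (400,235). The scene view agrees: tube (407,199), look-alike (351,191), white cap (142,300), blue (160,313), orange (179,325).

```bash
cat > h.py <<'E'
import cv2,numpy as np
from cell import ctrl
class Cam:
    def __init__(s,n):
        c=ctrl.camera_params(n); s.K=np.array(c["K"],float); s.R=cv2.Rodrigues(np.array(c["rvec"],float))[0]
        s.t=np.ravel(c["tvec"]).astype(float); s.c=-s.R.T@s.t
    def ray(s,px): 
        d=s.R.T@np.linalg.solve(s.K,[px[0],px[1],1.]); return d/np.linalg.norm(d)
    def on(s,px,z):
        d=s.ray(px); return s.c+d*(z-s.c[2])/d[2]
    def pt(s,px,depth): return s.R.T@(np.linalg.solve(s.K,[px[0],px[1],1.])*depth-s.t)
    def px(s,P): q=s.K@(s.R@np.asarray(P,float)+s.t); return q[:2]/q[2]
def tri(cs,ps):
    A=np.zeros((3,3));b=np.zeros(3); Ms=[]
    for c,p in zip(cs,ps):
        d=c.ray(p); M=np.eye(3)-np.outer(d,d); A+=M;b+=M@c.c
    X=np.linalg.solve(A,b)
    return X,[round(float(np.linalg.norm(np.cross(c.ray(p),X-c.c))),2) for c,p in zip(cs,ps)]
def blobs(img,lo,hi,amin=20):
    "HSV range -> list of (area,centroid,contour), biggest first"
    m=cv2.inRange(cv2.cvtColor(img,cv2.COLOR_RGB2HSV),np.array(lo),np.array(hi))
    cs=cv2.findContours(m,cv2.RETR_EXTERNAL,cv2.CHAIN_APPROX_NONE)[0]; o=[]
    for c in cs:
        a=cv2.contourArea(c)
        if a>=amin: M=cv2.moments(c); o.append((a,np.array([M['m10']/a,M['m01']/a]),c))
    return sorted(o,key=lambda q:-q[0])
def down(yaw):
    "tool pointing down; tool y axis (closing line) at world angle yaw deg"
    a=np.radians(yaw); y=np.array([np.cos(a),np.sin(a),0]); z=np.array([0,0,-1.]); return np.column_stack([np.cross(y,z),y,z])
def snap(n,f=None):
    c=Cam(n); p,d=ctrl.capture(n)
    if f: cv2.imwrite(f"pics/{f}.png",p[:,:,::-1])
    return c,p,d
E
python3 - <<'E'
from h import *
c=Cam("top"); d=np.load("top0.npz")["d"]
for n,p in dict(white=(518,289),blue=(515,264),orange=(511,239),bandtube=(171,248),tubebrass=(163,225),tubegrey=(180,273),p1=(335,234),p2=(338,208),dot1=(320,233),cr1=(381,232),cr2=(420,239),cap=(270,310),pot=(198,153)).items():
    print(n,c.pt(p,d[p[1],p[0]]).round(1))
w=Cam("wrist"); R=ctrl.read_ee_rot(); print("wrist cam in tool",(np.array(R).T@(w.c-ctrl.read_ee_pos())).round(1),(w.R@R).round(2).tolist(),w.K.round().tolist())
print(np.round(R,2).tolist())
E
```

```text
white [ 402.  -361.4   81.6]
blue [ 454.4 -358.9   81. ]
orange [ 398.2   28.1 1125.6]
bandtube [503.6 373.7  67.1]
tubebrass [553.9 391.6  69. ]
tubegrey [449.5 353.8  64.8]
p1 [531.6  18.4  30.4]
p2 [590.1  10.5  32.3]
dot1 [531.1  51.3  57.8]
cr1 [530.6 -81.5  58.4]
cr2 [ 513.5 -165.3   59.8]
cap [365.8 167.1   9.7]
pot [731.2 334.4   8.9]
wrist cam in tool [  69.8   -0.2 -124.4] [[0.0, 1.0, 0.0], [-0.96, 0.0, -0.27], [-0.27, -0.0, 0.96]] [[425.0, 0.0, 321.0], [0.0, 425.0, 241.0], [0.0, 0.0, 1.0]]
[[0.92, 0.4, -0.0], [0.4, -0.92, 0.0], [0.0, -0.0, -1.0]]
```

```bash
python3 - <<'E'
from h import *
import pickle
V=[]
for i,(x,y,z) in enumerate([(440,-400,260),(460,-290,260),(540,-75,270),(560,25,270)]):
    ctrl.goto([x,y,z],down(-90)); V.append(snap("wrist",f"w{i}"))
pickle.dump(V,open("V.pkl","wb")); print(ctrl.read_time(),np.round(ctrl.read_joint_positions(),0))
im=[cv2.resize(v[1],(400,300)) for v in V]
cv2.imwrite("pics/m.png",np.vstack([np.hstack(im[:2]),np.hstack(im[2:])])[:,:,::-1])
E
```

```text
3.2417 [ -5.   4. 100.  -0.  76.  85.]
```

View pics/m.png

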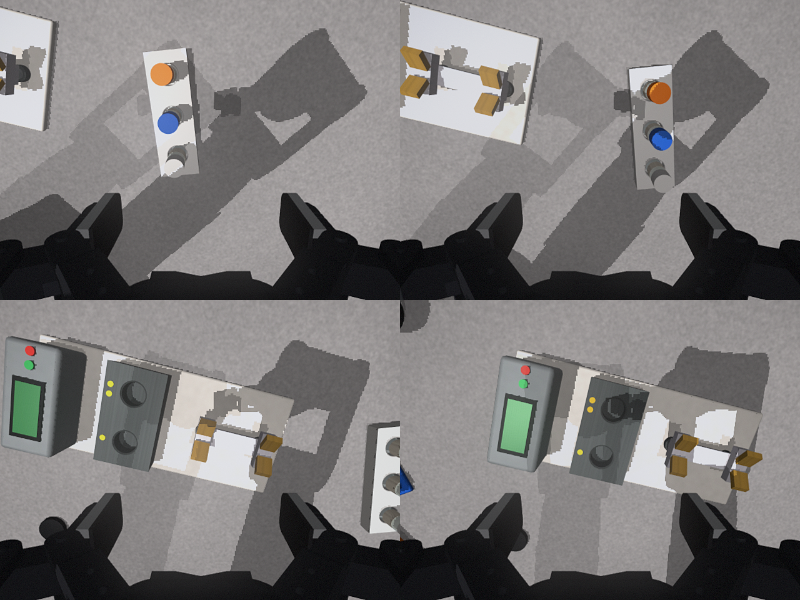

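The two upper pictures show the rack from the row's far side: orange (161,74), blue (168,123) and white (175,160) in the first. The lower pictures show the block with one dot at (102,437) and two dots at (110,388), its pockets at (125,440) and (133,393), and the brass saddles at (203,440) and (265,455).

```bash
python3 - <<'E'
from h import *
import pickle
V=pickle.load(open("V.pkl","rb"))
def cloud(v):
    c,p,d=v; u,w=np.meshgrid(np.arange(640),np.arange(480)); q=np.stack([u,w,np.ones_like(u)],-1)@np.linalg.inv(c.K).T*d[...,None]
    X=(q-c.t)@c.R; X[d==0]=np.nan; return X
def comps(m,amin):
    n,l,s,ce=cv2.connectedComponentsWithStats(m.astype(np.uint8),connectivity=4)
    return [(s[i,4],ce[i],l==i) for i in range(1,n) if s[i,4]>=amin]
X=[cloud(v) for v in V]
print("caps")
tops=[]
for i in (0,1):
    Z=X[i]; m=(Z[...,2]>75)&(Z[...,2]<90)&(Z[...,1]<-320)&(Z[...,1]>-420)
    L=[]
    for a,ce,mm in comps(m,150):
        rgb=np.median(V[i][1][mm],0); zt=np.percentile(Z[mm][:,2],90); L.append((ce,rgb)); 
        (e,r)=cv2.minEnclosingCircle(np.argwhere(mm)[:,::-1].astype(np.float32))
        print(i,a,ce.round(1),rgb,"z",zt.round(1),V[i][0].on(ce,zt).round(1))
    tops.append(sorted(L,key=lambda q:q[0][1]))
for a,b in zip(*tops): print("tri",a[1],*[r if isinstance(r,list) else r.round(1) for r in tri([V[0][0],V[1][0]],[a[0],b[0]])])
print("pockets")
H=[]
for i in (2,3):
    Z=X[i]; reg=(Z[...,0]>470)&(Z[...,0]<660)&(Z[...,1]>-60)&(Z[...,1]<90)
    top=reg&(abs(Z[...,2]-55)<4); zt=np.median(Z[top][:,2])
    t=np.uint8(top); cs,h=cv2.findContours(t,cv2.RETR_CCOMP,cv2.CHAIN_APPROX_NONE)
    L=[]
    for k,cn in enumerate(cs):
        if h[0][k][3]>=0 and cv2.contourArea(cn)>300:
            P=np.array([V[i][0].on(q,zt)[:2] for q in cn[:,0]],np.float32); (x,y),(a,b),_=cv2.fitEllipse(P); e,r=cv2.minEnclosingCircle(P)
            M=cv2.moments(cn); L.append(np.array([M['m10'],M['m01']])/M['m00']); print(i,"hole",L[-1].round(1),"z",zt.round(2),(round(x,1),round(y,1)),"dia",a,b)
    L.sort(key=lambda q:q[1]); H.append(L)
    oc=max(((a,mm) for a,_,mm in comps(top,500)),key=lambda q:q[0])[1]
    P=np.array([V[i][0].on(q,zt)[:2] for q in np.argwhere(oc)[:,::-1]],np.float32); print("block rect",cv2.minAreaRect(P))
    for a,ce,_ in blobs(V[i][1],(22,120,120),(35,255,255),8): print("dot",a,ce.round(1),V[i][0].on(ce,55).round(1))
for a,b in zip(*H): print("tri",*[r if isinstance(r,list) else r.round(1) for r in tri([V[2][0],V[3][0]],[a,b])])
print("brass")
for i in (2,3):
    Z=X[i]; hsv=cv2.cvtColor(V[i][1],cv2.COLOR_RGB2HSV); m=cv2.inRange(hsv,(12,110,40),(24,255,255))>0
    m&=(Z[...,2]>50)&(Z[...,2]<95)&(Z[...,1]<-40)
    for a,ce,mm in comps(m,60): 
        Q=Z[mm]; print(i,a,ce.round(0),"mean",Q.mean(0).round(1),"z",np.percentile(Q[:,2],[3,97]).round(1))
E
```

```text
caps
0 1026 [258.  118.3] [224. 147.  79.] z 81.3 [ 510.3 -356.8   81.3]
0 908 [268.6 196.6] [ 76. 112. 195.] z 81.3 [ 456.1 -362.2   81.3]
0 813 [278.2 267.7] [220. 216. 213.] z 81.3 [ 402.  -367.7   81.3]
1 996 [415.4 148.1] [168.  87.  31.] z 81.4 [ 510.6 -355.8   81.4]
1 881 [418.3 223.7] [ 42.  97. 200.] z 81.2 [ 456.3 -361.3   81.2]
1 798 [420.8 292.2] [146. 143. 142.] z 81.3 [ 402.3 -366.6   81.3]
tri [224. 147.  79.] [ 510.4 -356.4   78.4] [0.06, 0.06]
tri [ 76. 112. 195.] [ 455.7 -361.9   78.5] [0.03, 0.03]
tri [220. 216. 213.] [ 400.9 -367.4   78.1] [0.03, 0.03]
pockets
2 hole [200.6 226.4] z 55.39 (525.6, 22.8) dia 29.483562469482422 30.088285446166992
2 hole [214.  149.8] z 55.39 (587.1, 7.6) dia 29.72484588623047 30.157407760620117
block rect ((555.7933349609375, 15.82647705078125), (75.6654281616211, 130.14431762695312), 76.01792907714844)
dot 65.5 [176.4 133.6] [599.6  35.9  55. ]
dot 60.0 [174.  148.9] [588.   38.9  55. ]
dot 57.0 [163.5 219.5] [531.5  52.9  55. ]
3 hole [322.1 249.4] z 55.4 (525.8, 23.9) dia 29.649211883544922 30.137340545654297
3 hole [341.6 175.3] z 55.4 (587.4, 8.6) dia 29.941328048706055 30.25197982788086
block rect ((555.8759765625, 16.113697052001953), (74.98169708251953, 130.04698181152344), 76.00050354003906)
dot 65.0 [307.4 159.8] [599.6  35.6  55. ]
dot 61.5 [303.9 174.7] [587.9  38.5  55. ]
dot 51.5 [287.8 243. ] [531.4  52.5  55. ]
tri [587.1   8.4  52.1] [0.04, 0.04]
tri [524.9  23.9  51.7] [0.02, 0.02]
brass
2 477 [329. 207.] mean [545.6 -82.4  73.3] z [65.1 80.7]
2 705 [434. 229.] mean [ 528.  -163.2   74.3] z [64.6 80.9]
2 740 [320. 242.] mean [517.8 -75.   74. ] z [65.3 80.9]
2 744 [422. 266.] mean [ 497.6 -156.4   73.9] z [65.2 81. ]
3 721 [458. 229.] mean [548.4 -81.5  74.3] z [64.3 81. ]
3 750 [558. 254.] mean [ 528.1 -162.2   73.9] z [64.3 81.1]
3 790 [445. 266.] mean [518.  -74.2  73.7] z [65.  81.1]
3 833 [543. 289.] mean [ 497.8 -154.9   73.3] z [64.5 81. ]
```

```bash
cat >> h.py <<'E'
def cloud(v):
    c,p,d=v; u,w=np.meshgrid(np.arange(640),np.arange(480)); q=np.stack([u,w,np.ones_like(u)],-1)@np.linalg.inv(c.K).T*d[...,None]
    X=(q-c.t)@c.R; X[d==0]=np.nan; return X
def comps(m,amin):
    n,l,s,ce=cv2.connectedComponentsWithStats(m.astype(np.uint8),connectivity=4)
    return [(s[i,4],ce[i],l==i) for i in range(1,n) if s[i,4]>=amin]
def caps(v):
    Z=cloud(v); m=(Z[...,2]>75)&(Z[...,2]<90)&(Z[...,1]<-320)&(Z[...,1]>-420)&(Z[...,0]<550)&(Z[...,0]>370)
    return [(np.median(v[1][mm],0),v[0].on(ce,80).round(1)) for a,ce,mm in comps(m,150)]
def holes(v):
    Z=cloud(v); top=(Z[...,0]>470)&(Z[...,0]<660)&(Z[...,1]>-60)&(Z[...,1]<90)&(abs(Z[...,2]-55)<4)
    cs,h=cv2.findContours(np.uint8(top),cv2.RETR_CCOMP,cv2.CHAIN_APPROX_NONE); o=[]
    for k,cn in enumerate(cs):
        if h[0][k][3]>=0 and cv2.contourArea(cn)>300:
            (x,y),(a,b),_=cv2.fitEllipse(np.array([v[0].on(q,55)[:2] for q in cn[:,0]],np.float32)); o.append(np.round([x,y,a,b],1))
    return o
def brass(v):
    Z=cloud(v); m=cv2.inRange(cv2.cvtColor(v[1],cv2.COLOR_RGB2HSV),(12,110,40),(24,255,255))>0
    m&=(Z[...,2]>50)&(Z[...,2]<95)&(Z[...,1]<-40)&(Z[...,1]>-200)
    return [(a,Z[mm].mean(0).round(1)) for a,ce,mm in comps(m,60)]
E
python3 - <<'E'
from h import *
ctrl.goto([548,-40,270],down(90)); v=snap("wrist","w4")
ctrl.goto([470,-324,260],down(90)); u=snap("wrist","w5")
print(holes(v),brass(v),caps(u),ctrl.read_time(),np.round(ctrl.read_joint_positions()))
E
```

```text
[array([585.5,   8.4,  29.7,  30.1]), array([523.9,  23.8,  29.7,  30.3])] [(np.int32(752), array([ 495.8, -156.1,   74.6])), (np.int32(712), array([515.9, -74.6,  74.7])), (np.int32(856), array([ 526. , -163.5,   74. ])), (np.int32(807), array([546.2, -82.2,  73.9]))] [(array([151., 148., 146.]), array([ 400.2, -366.8,   80. ])), (array([ 50.,  71., 125.]), array([ 454.7, -361.3,   80. ])), (array([124.,  72.,  49.]), array([ 509. , -355.9,   80. ]))] 7.2167 [ -42.    5.   99.    0.   75. -132.]
```

```bash
cat >> h.py <<'E'
P1=np.array([524.8,23.6]);P2=np.array([586.4,8.3])
def pick(xy,h=64,yaw=-84):
    ctrl.command_gripper(60)
    ctrl.goto([*xy,130],down(yaw)); ctrl.servo_line([*xy,h],v=100)
    ctrl.command_gripper(15,35); w=ctrl.read_gripper_width()
    ctrl.servo_line([*xy,150],v=150); print("grip",w,ctrl.read_gripper_width(),ctrl.read_grasp_force(),ctrl.read_time())
def place(xy,h=84,yaw=-104):
    ctrl.goto([*xy,145],down(yaw)); ctrl.servo_line([*xy,115],v=100)
    s=ctrl.servo_line([*xy,h+.5],v=40,max_force=8); z=ctrl.read_ee_pos(); print("stop",s,np.round(z,1),ctrl.read_contact_force(),ctrl.read_time()); return s
E
python3 - <<'E'
from h import *
pick((401,-367)); 
ctrl.goto([530,-60,150],down(-104)); place(P1)
E
```

```text
grip 23.017903996953475 23.15023683169531 34.68764841556549 11.9917
stop True [524.   23.7  84.9] [-0.03744752  1.28110073  3.69043084] 14.85
```

```bash
cat >> h.py <<'E'
def leave():
    ctrl.command_gripper(45); p=ctrl.read_ee_pos(); ctrl.servo_line([p[0],p[1],165],v=150)
def check():
    v=snap("wrist"); Z=cloud(v); m=(Z[...,2]>85)&(Z[...,2]<130)&(Z[...,0]>480)&(Z[...,0]<640)&(Z[...,1]>-30)&(Z[...,1]<60)
    for a,ce,mm in comps(m,150): print("cap",a,np.median(v[1][mm],0),Z[mm].mean(0).round(1),"z",np.percentile(Z[mm][:,2],[50,95]).round(1))
    return v
E
python3 - <<'E'
from h import *
leave(); ctrl.goto([535,-40,230],down(-90)); v=check()
cv2.imwrite("pics/w6.png",v[1][:,:,::-1])
pick((455.4,-361.6))
ctrl.goto([560,-60,165],down(-104)); place(P2)
E
```

```text
cap 1402 [231. 232. 237.] [524.9  23.1  98.9] z [100.3 101.5]
grip 23.10798517712095 22.907283806282937 34.697545766830444 19.9417
stop True [585.7   8.4  85. ] [-1.15711686  0.10580517  4.69809337] 22.725
```

```bash
cat >> h.py <<'E'
def tube(v):
    c,p,d=v; Z=cloud(v); near=(np.hypot(Z[...,0]-503,Z[...,1]-373)<90)
    m=near&(Z[...,2]>56)&(Z[...,2]<75)
    a,ce,mm=max(comps(m,500),key=lambda q:q[0])
    P=np.array([c.on(q,60)[:2] for q in np.argwhere(mm)[:,::-1]],np.float32); r=cv2.minAreaRect(P)
    hsv=cv2.cvtColor(p,cv2.COLOR_RGB2HSV); red=mm&((hsv[...,0]<6)|(hsv[...,0]>174))&(hsv[...,1]>130)
    R=Z[red]; br=mm&(hsv[...,0]>10)&(hsv[...,0]<28)&(hsv[...,1]>100)
    dirv=Z[br].mean(0)-R.mean(0)
    print("rect",np.round(r[0],1),np.round(r[1],1),round(r[2],1),"red",R.mean(0).round(1),"n",red.sum(),"top z",np.percentile(Z[mm][:,2],97).round(1),"brass",Z[br].mean(0).round(1),"ang",np.degrees(np.arctan2(dirv[1],dirv[0])).round(1))
E
python3 - <<'E'
from h import *
leave(); ctrl.goto([550,30,240],down(-90)); check()
T=np.array([503.,373.]); x=np.array([.94,.34])
ctrl.goto([*(T-10*x),260],down(110)); v=snap("wrist","w7"); print(ctrl.read_time())
ctrl.goto([*(T+10*x),260],down(-70)); u=snap("wrist","w8"); print(ctrl.read_time())
cv2.imwrite("pics/m2.png",np.hstack([cv2.resize(v[1],(400,300)),cv2.resize(u[1],(400,300))])[:,:,::-1])
import pickle; pickle.dump([v,u],open("T.pkl","wb"))
tube(v);tube(u)
E
```

```text
cap 1267 [ 40.  62. 112.] [585.8   9.4 100. ] z [100.4 101.6]
cap 1212 [228. 229. 234.] [525.2  24.4  99.1] z [100.3 101.4]
26.7417
29.4333
rect [504.1 378.7] [123.8  34.1] 19.4 red [502.9 377.8  65.4] n 1667 top z 69.2 brass [553.9 396.   65.3] ang 19.7
rect [502.2 377.3] [124.3  34.6] 19.1 red [503.3 377.6  65.5] n 1675 top z 69.2 brass [554.3 395.6  65.3] ang 19.4
```

View pics/m2.png

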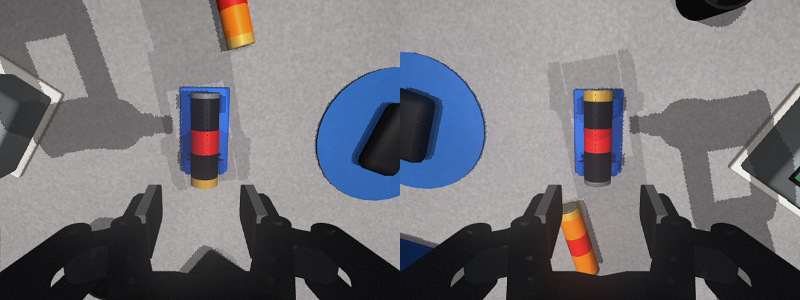

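The left picture is the flipped view: black tube with red band at (205,143), brass end at (205,183), on the blue rest. The right picture shows the same tube with the band at (598,142) and brass at (598,95). The orange look-alike is at (235,30) and (578,240) and stays put. Both vials are seated, with cap tops at about 100 mm.

```bash
python3 - <<'E'
from h import *
T=(503.1,377.7)
ctrl.command_gripper(62); ctrl.goto([*T,130],down(-70.6)); ctrl.servo_line([*T,50],v=90)
ctrl.command_gripper(25,80); print("w",ctrl.read_gripper_width(),ctrl.read_grasp_force(),ctrl.read_contact_force())
ctrl.servo_line([*T,180],v=120); print(ctrl.read_gripper_width(),ctrl.read_contact_force(),ctrl.read_time())
ctrl.goto([530,150,200],down(-35)); 
C=(521.9,-119.5)
ctrl.goto([*C,150],down(-14)); v=snap("wrist","w9"); s=snap("scene","s9"); cv2.imwrite("pics/m3.png",np.hstack([cv2.resize(v[1],(400,300)),cv2.resize(s[1][150:390,150:470],(400,300))])[:,:,::-1])
print(ctrl.read_contact_force(),ctrl.read_ee_pos(),ctrl.read_time())
E
```

```text
w 34.42879026576558 79.52016234397888 [-0.45913618 -2.12323002  5.91692134]
33.977351793082256 [-0.44725861  0.63270196 -2.92217518] 32.9667
[ 0.24472279 -0.2046073  -1.72407566] [ 522.56265117 -118.0945133   150.32181996] 35.0833
```

View pics/m3.png

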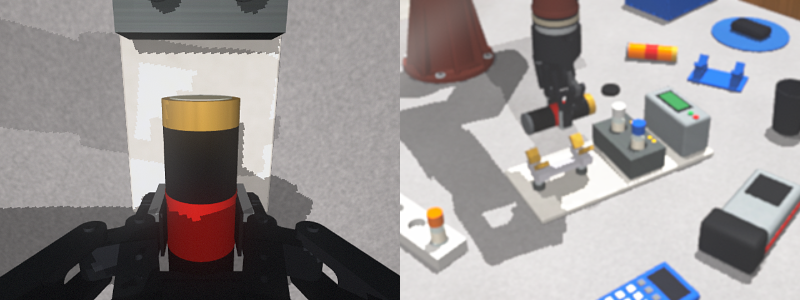

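The tube is in the grip by its red band (200,230), with the brass lens end at (200,112) facing the pocket block at the top. The scene half shows white and blue vials standing in pockets 1 and 2. Next I check pitch and grip offset, then seat it.

```bash
cat >> h.py <<'E'
def inhand():
    ee=np.array(ctrl.read_ee_pos());R=np.array(ctrl.read_ee_rot()); v=snap("wrist"); Z=(cloud(v)-ee)@R   # tool frame
    m=(abs(Z[...,1])<25)&(Z[...,2]<5)&(Z[...,2]>-30)&(Z[...,0]>16)&(Z[...,0]<75)
    Q=Z[m]; rid=[(x,*np.percentile(Q[(abs(Q[:,0]-x)<3)][:,2],[5]),np.mean(Q[abs(Q[:,0]-x)<3][:,1])) for x in (22,30,38,46,54)]
    r=np.array(rid); hsv=cv2.cvtColor(v[1],cv2.COLOR_RGB2HSV); top=m&(abs(Z[...,1])<5)&(Z[...,2]<-14)
    br=top&(hsv[...,0]>10)&(hsv[...,0]<28)&(hsv[...,1]>90)
    m2=(abs(Z[...,1])<5)&(Z[...,2]<-12)&(Z[...,0]>5)&(Z[...,0]<30); red=m2&((hsv[...,0]<6)|(hsv[...,0]>174))&(hsv[...,1]>130)
    print("ridge x,z,y",r.round(1).tolist(),"pitch",np.degrees(np.arctan(np.polyfit(r[:,0],r[:,1],1)[0])).round(2),"brass x",np.percentile(Z[br][:,0],[2,98]).round(1),"red end",np.percentile(Z[red][:,0],98).round(1),"ee",ee.round(2))
E
python3 - <<'E'
from h import *
inhand(); print(ctrl.read_contact_force(),ctrl.read_time())
E
```

```text
ridge x,z,y [[22.0, -17.3, 0.3], [30.0, -17.3, 0.4], [38.0, -17.4, 0.3], [46.0, -17.4, 0.3], [54.0, -17.6, 0.3]] pitch -0.4 brass x [47.7 59.6] red end 14.5 ee [ 522.56 -118.09  150.32]
[ 0.43571671  0.18470998 -2.50210419] 35.1333
```

```bash
python3 - <<'E'
from h import *
C=np.array([521.9,-119.5]); R=down(-14)
ctrl.servo_line([*C,110],v=60); ctrl.hold(.4); print(np.round(ctrl.read_ee_pos(),2),np.round(ctrl.read_ee_rot(),3).tolist(),np.round(ctrl.read_contact_force(),2))
ctrl.servo_line([*C,90],v=40); ctrl.hold(.4); f0=np.array(ctrl.read_contact_force()); print(np.round(ctrl.read_ee_pos(),2),f0.round(2))
for z in (88,87,86,85,84,83,82):
    ctrl.servo_line([*C,z],v=10); ctrl.hold(.25); f=np.array(ctrl.read_contact_force())-f0
    a=np.radians(-13.95); print(z,np.round(ctrl.read_ee_pos(),2),"f",f.round(2),"lat",round(f[0]*np.cos(a)+f[1]*np.sin(a),2),"m",np.round(ctrl.read_moment(),2),round(ctrl.read_time(),1))
    if f[2]>6: break
inhand()
E
```

```text
[ 522.05 -119.57  110.26] [[0.242, 0.97, 0.0], [0.97, -0.242, -0.0], [-0.0, 0.001, -1.0]] [-0.53 -0.54 -1.88]
[ 522.03 -119.53   90.19] [ 0.19 -0.24 -2.22]
88 [ 521.93 -119.49   88.01] f [-0.61  0.67  0.21] lat -0.75 m [0.04 0.01 0.03] 38.0
87 [ 521.94 -119.49   87.04] f [-0.22 -0.16  0.6 ] lat -0.18 m [-0.05  0.01 -0.04] 38.5
86 [ 522.14 -119.58   86.27] f [-0.    0.33  3.24] lat -0.08 m [-0.02  0.04 -0.1 ] 39.0
85 [ 522.1  -119.59   85.18] f [-0.34 -0.04  3.09] lat -0.32 m [-0.01  0.02 -0.04] 39.5
84 [ 522.08 -119.6    84.19] f [-0.23 -0.53  6.01] lat -0.1 m [-0.03  0.04 -0.11] 40.0
ridge x,z,y [[22.0, -17.3, 0.3], [30.0, -17.4, 0.3], [38.0, -17.4, 0.4], [46.0, -17.4, 0.3], [54.0, -17.6, 0.4]] pitch -0.47 brass x [47.5 59.6] red end 14.4 ee [ 522.08 -119.6    84.19]
```

```bash
cat > press.py <<'E'
from h import *
import sys
C=np.array([521.9,-119.5]); f0z=-2.1; a=np.radians(-13.95)
for z in map(float,sys.argv[1:]):
    ctrl.servo_line([*C,z],v=10); ctrl.hold(.2); F=[]; Z=[]
    for _ in range(12): ctrl.hold(.04); F.append(ctrl.read_contact_force()); Z.append(ctrl.read_ee_pos())
    F=np.array(F); f=F.mean(0); print(z,np.mean(Z,0).round(2),"F",f.round(2),"sd",F.std(0).round(2),"fz",round(f[2]-f0z,2),"lat",round(f[0]*np.cos(a)+f[1]*np.sin(a),2),"m",np.round(ctrl.read_moment(),2),round(ctrl.read_time(),1))
E
python3 press.py 84 83 82 81
```

```text
84.0 [ 521.93 -119.54   84.03] F [-0.04 -0.47  3.75] sd [0.41 0.61 0.4 ] fz 5.85 lat 0.08 m [-0.06  0.02 -0.14] 41.0
83.0 [ 522.02 -119.58   83.13] F [-0.42 -0.64  5.16] sd [0.56 0.55 0.41] fz 7.26 lat -0.25 m [-0.1   0.03 -0.12] 42.0
82.0 [ 522.24 -119.62   82.41] F [-0.82 -0.5   6.25] sd [0.53 0.53 0.44] fz 8.35 lat -0.68 m [-0.04  0.06 -0.13] 42.9
81.0 [ 522.46 -119.67   81.69] F [-0.9  -0.44  7.17] sd [0.59 0.25 0.34] fz 9.27 lat -0.77 m [ 0.    0.13 -0.08] 43.9
```

```bash
sed -i 's/521.9,-119.5/520.9,-119.15/' press.py; python3 press.py 80.5; python3 - <<'E'
from h import *
inhand(); s=snap("scene","s10"); v=snap("wrist","w10")
print(np.round(ctrl.read_ee_rot(),3).tolist(),ctrl.read_gripper_width(),ctrl.read_grasp_force())
cv2.imwrite("pics/m4.png",np.hstack([cv2.resize(v[1],(400,300)),cv2.resize(s[1][220:340,220:380],(400,300),interpolation=cv2.INTER_CUBIC)])[:,:,::-1])
E
```

```text
80.5 [ 521.83 -119.52   81.45] F [-0.31 -0.57  7.28] sd [0.44 0.45 0.66] fz 9.38 lat -0.16 m [-0.04  0.07 -0.09] 44.8
ridge x,z,y [[22.0, -17.4, 0.4], [30.0, -17.4, 0.3], [38.0, -17.4, 0.3], [46.0, -17.5, 0.4], [54.0, -17.7, 0.4]] pitch -0.51 brass x [47.6 59.6] red end 14.5 ee [ 521.86 -119.52   81.47]
[[0.242, 0.97, 0.002], [0.97, -0.242, -0.001], [-0.0, 0.002, -1.0]] 33.87736411500383 80.27267217636108
```

View pics/m4.png

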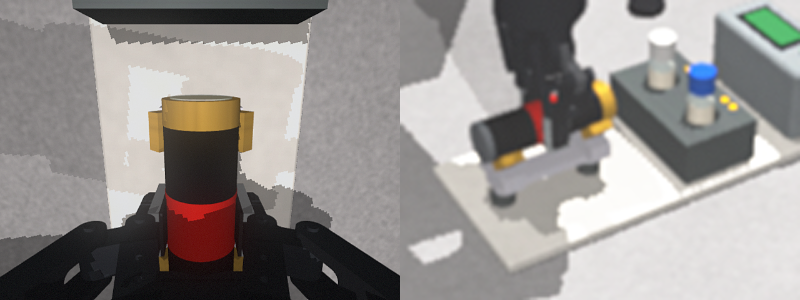

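The tube lies between the saddles, with the brass flanks showing evenly on both sides at (155,130) and (245,130), lens end towards the block. The scene half shows it in the cradle and both vials fully down.

```bash
python3 press.py 80.1; python3 - <<'E'
from h import *
v=snap("wrist"); Z=cloud(v); hsv=cv2.cvtColor(v[1],cv2.COLOR_RGB2HSV)
m=(cv2.inRange(hsv,(12,90,30),(28,255,255))>0)&(Z[...,2]>55)&(Z[...,2]<90); ee=np.array(ctrl.read_ee_pos()); L=(Z-ee)@np.array(ctrl.read_ee_rot())
for s in (-1,1):
    q=m&(L[...,1]*s>19.5)&(L[...,1]*s<32)&(L[...,0]>25); print(s,q.sum(),"z",np.percentile(Z[q][:,2],[50,90,97]).round(1),"y",np.percentile(L[q][:,1],[2,98]).round(1),"x",np.percentile(L[q][:,0],[2,98]).round(1))
E
```

```text
80.1 [ 521.92 -119.54   81.16] F [-0.18 -0.74  7.98] sd [0.59 0.5  0.36] fz 10.08 lat 0.01 m [-0.13  0.11 -0.07] 45.9
-1 1230 z [74.1 76.  76.6] y [-26.3 -19.6] x [32.6 52.1]
1 1378 z [74.2 75.9 76.4] y [19.7 26.8] x [32.6 52.1]
```

```bash
python3 -c "
from cell import ctrl
print(ctrl.hand_in())"
```

```text
the job is handed in; nothing more can be done
None
```

I've handed the job in, at about 46 s on the robot clock: the white vial is down in pocket 1, the blue vial in pocket 2, and the gripped lens tube rests evenly on both flanks of the V-cradle, lens end to the pockets, pressed about 5 mm by both force and camera; I don't have the judge's result.

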